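Fit the spindle and load a pouch reel on the reel stand

ROBOT

A 6-joint arm with a two-finger parallel gripper is mounted at the origin on the work surface. World frame = base frame: x ahead of the robot, y to its left, z up, the work surface at z = 0. Lengths are in m, angles in rad, forces in N, time in s.
With the tool pointing down it reaches from about 0.375 to 0.9 m from the base axis. Payload 3.1 kg.
Tool frame: the origin (TCP) lies between the finger pads; the fingertips stand 17 mm ahead of it and the grasp point (between the pads) lies 2 mm behind it (robot.nose_length is the distance from the TCP to the fingertips, in m); z points along the fingers, y is the line along which they close (so a half turn about z gives the same grasp; the last joint's range is limited). The gripper opens to 87 mm and grips with 3 to 60 N. Pads are 19 mm wide; open, the fingers measure 117 mm over their backs; the gripper's body (75 mm by 190 mm) begins 51 mm behind the grasp point.
Start: joints at [1.151, 0.527, 1.433, -0, 1.181, -0.178], TCP at [0.15, 0.607, 0.24] pointing down, gripper open.
Joint ranges: [-3.08, 3.08], [-0.75, 2.2], [0.22, 2.44], [-1.43, 4.57], [0, 2.65], [-2.85, 2.85]. Speed limits (rad/s): [2.79, 2.79, 3.14, 3.14, 3.14, 3.14].

INTERFACE

Orientations are given as a unit quaternion [x, y, z, w].
In Python, from rig import robot, cams gives the robot as it stands.
- The arm moves only by the shell command python3 -m pendant 'ROWS' [FORCE]. ROWS is JSON, a list of rows, each an object with "jaw": the opening, from 0 (shut) to 1 (fully open); "linear": the shift along the tool's x, y, z in cm, a list of three; "twist": the turn about the tool's z in degrees. A call has 1 to 12 rows; each row shifts and turns the commanded pose from where the row before left it, along the tool's axes as they then stand; what a row does not reach is not made up. A row lasts 1/12 s, in which the tool goes at most 41.7 mm and 7.16 degrees, less where a joint would pass 70% of its speed; a pose out of reach is approached as far as the arm can. A call is refused whole if a number of a shift passes 4.17 or a number of a turn 7.16, either way. A call with a gripper value outside its range is refused whole. The fingers move at their own pace and stop on an object; FORCE is the grip in N (left out, the last holds). Time passes only in rows, so rows that do not move let the fingers close. It gives the time, the measured TCP pose, the force, the opening and the grip force at its end, in the units of the state.
- robot.get_obs(): the state, without advancing time (a new reading comes with each control period).
- cams.camera(name): name is "side" or "top"; returns a dict with "color" (480x640x3 uint8, blue, green, red), "depth" (480x640 float32, m along the optical axis (not along the pixel's ray), 0 where there is no reading), "fov_y" (degrees; the focal length in pixels is half the picture's height over the tangent of half this angle, whatever the lens; pixels are square), "cx", "cy" (the principal point, pixels), "k1" (the pictures are not rectified: a ray, as slopes to the right and down, at radius r is drawn at 1 + k1 r^2 times it, then the intrinsics apply), "view" (4x4, takes a point from world to camera coordinates). Camera axes: x right, y down, z forward; pixel columns grow to the right and rows downward; lengths in m; the calibration is good to about 2 mm. A picture is of the moment at which its call begins.
- robot.hand_in(): hands the job in; it is judged then, once.
The state is a dict: "time": time; "q": joint angles; "joint_velocities": joint speeds; "joint_torque": joint torques, N m; "position": TCP position; "tool_rot": TCP orientation; "ft_force": force on the tool from outside, world axes, zero at the start; "moment": the same for the moment, N m; "grip_width": finger opening in m; "grip_force": force on a finger pad.
Only numpy, scipy, OpenCV 4.12 (cv2) and the standard library are available. Lean on these libraries where they do the work, as an engineer would, in place of code of your own. Each camera call takes 0.05 s, during which the arm holds its last target. There are 200 camera calls.

TASK

Press the loose thin steel spindle straight down into the empty blind hole of the pouch-reel stand until it is fully home on the hole's bottom, then lower the loose hollow pouch reel over it, without letting it drop, so that it sits flat on the stand around the spindle, and let go. Leave the thick short roller, the bottle and the cup standing where they are.

Things in the scene. Friction and masses are not known exactly. Their poses are not given: they have to be found in the camera images.
- hole (a point): Centre of the mouth of the empty blind hole, in the stand's flat top, 40 mm above the worktop; z up. Round, 21.5 mm wide, 25 mm deep, sharp unchamfered edge. Two spring balls in its wall (on its x axis, 14 mm down) stop a spindle that is merely dropped in, 11 to 14 mm down; a firm push, 8 to 14 N, moves it past them to the bottom, in slight jerks, where they grip it.
- stand: Fixed grey reel stand, a block 110 mm (x) by 270 mm (y) by 40 mm high. Origin on the worktop straight below the empty hole; the top runs from 60 mm on its -y side to 210 mm on its +y side. Its other place, 140 mm along +y, is taken by a fixed full reel 90 mm across, 60 mm high, on a spindle ending 70 mm above the top.
- spindle_center (a point): Middle (half-way up) of the loose spindle: a plain solid steel pin, 20 mm in diameter, 95 mm long, 0.1 to 0.16 kg, standing upright on the worktop; z is its long axis. Its foot has a 1 mm lead edge.
- spindle_tip (a point): Centre of the spindle's foot (lower end face), 47.5 mm below its middle; when home it is 25 mm below the hole's mouth and the spindle stands 70 mm out of the stand.
- reel_center (a point): Middle (half-way up, on the axis) of the loose pouch reel: a rigid white paper ring on a cardboard core, 60 mm outer diameter, 36 mm bore right through, 60 mm high, about 0.12 kg, standing upright on the worktop; z is its axis. Seated on the stand its middle is 30 mm above the stand's top face.
- roller_center (a point): Bystander: middle of a solid steel roller, 36 mm in diameter, 70 mm high, standing upright on the worktop: thicker and shorter than the spindle.
- bottle_center (a point): Bystander: middle of a white plastic bottle, 60 mm in diameter, 130 mm high, standing on the worktop.
- cup_center (a point): Bystander: middle of an open steel cup, 76 mm across the rim, 80 mm high, standing on the worktop.
Mind the look-alikes: they are no part of the job. Of the things like the part that bears bottle_center, leave any that is red; of the rest the smaller one is meant. What is shaped like the part that bears reel_center but green is not meant.

How it is judged:
On the way:
1. the spindle is fully home in the hole, before the reel is brought over it (z of spindle_tip in the frame of hole below -0.022 m and horizontal distance between spindle_tip and hole below 0.003 m and angle between the z axis of spindle_center and the z axis of hole, either way round below 0.06 rad and horizontal distance between reel_center and hole above 0.06 m), for 0.2 s.
At the end, for the whole second after the job is handed in: Spindle foot at least 22 mm below the mouth, within 3 mm and 0.06 rad of the hole's axis; reel flat around it on the stand (middle 26 to 34 mm above the top, within 12 mm of the axis, tilt under 0.06 rad); both at rest; roller, bottle, cup upright within 30 mm of their starts (z of spindle_tip in the frame of hole below -0.022 m and horizontal distance between spindle_tip and hole below 0.003 m and angle between the z axis of spindle_center and the z axis of hole, either way round below 0.06 rad and horizontal distance between reel_center and hole below 0.012 m and z of reel_center in the frame of hole between 0.026 and 0.034 m and angle between reel_center's own z axis and vertical below 0.06 rad and distance of each of roller_center, bottle_center, cup_center from where it was at the start of the episode below 0.03 m and angle between each of roller_center, bottle_center, cup_center's own z axis and vertical below 0.1 rad and linear speed of each of spindle, reel below 0.01 m/s); the robot touches nothing.
It fails at once if a bystander (roller, bottle or cup) is shoved more than 30 mm or knocked over (distance of any of roller_center, bottle_center, cup_center from where it was at the start of the episode above 0.03 m or angle between any of roller_center, bottle_center, cup_center's own z axis and vertical above 0.5 rad).
It fails at once if the reel is dropped over the spindle (falls faster than 0.6 m/s there) (linear speed of reel above 0.6 m/s and horizontal distance between reel_center and hole below 0.02 m and z of reel_center in the frame of hole below 0.098 m).
It also fails if it takes over 72 s, if anything falls off the work surface, if the arm or the gripper's body presses on something with over 40 N, if the wrist force passes 120 N, or if a joint passes its speed limit or range.

## Working session

There is one attempt and no reset: what is moved stays moved. The work goes in short steps, Python scripts to look and compute and a shell command to move; the robot and the scene stay as the last step left them, time stands still between calls to the robot, and variables do not carry over. Pictures are saved under pics/ and viewed, at most 10 in all, crops included, and the job is handed in when it is done.

```bash
ls; mkdir -p pics
cat > h.py <<'E'
import numpy as np, cv2
from rig import robot, cams
def shot(n):
    c=cams.camera(n); f=240/np.tan(np.radians(c['fov_y'])/2)
    c['K']=np.array([[f,0,c['cx']],[0,f,c['cy']],[0,0,1]]); c['D']=np.array([c['k1'],0,0,0,0.]); c['V']=np.array(c['view']); return c
def rays(c,uv):
    uv=np.asarray(uv,float).reshape(-1,1,2)
    n=cv2.undistortPoints(uv,c['K'],c['D']).reshape(-1,2)
    R=c['V'][:3,:3]; o=-R.T@c['V'][:3,3]
    return o,np.c_[n,np.ones(len(n))]@R   # dirs with unit camera depth
def onplane(c,uv,z):
    o,d=rays(c,uv); return o+d*((z-o[2])/d[:,2])[:,None]
def cloud(c):
    v,u=np.mgrid[0:480,0:640]; o,d=rays(c,np.c_[u.ravel(),v.ravel()])
    return (o+d*c['depth'].reshape(-1,1)).reshape(480,640,3)
E
python3 - <<'E'
from h import *
for n in('top','side'):
    c=shot(n); cv2.imwrite(f'pics/{n}0.png',c['color']); np.savez(f'{n}0.npz',**{k:c[k] for k in('color','depth','K','D','V')})
    print(n,c['fov_y'],c['k1'],(-c['V'][:3,:3].T@c['V'][:3,3]).round(3),(c['depth']>0).mean())
o=robot.get_obs();print({k:np.round(v,3) for k,v in o.items()})
E
```

```text
pics
top 54.12335081514166 -0.09602288309397619 [ 0.533 -0.099  0.801] 0.9960026041666666
side 48.40683000293648 0.004791368967663619 [ 0.396 -0.634  0.645] 0.9959114583333334
{'time': np.float64(0.1), 'q': array([ 1.151,  0.528,  1.434,  0.   ,  1.181, -0.178]), 'joint_velocities': array([-0.   , -0.001, -0.003, -0.001, -0.001, -0.001]), 'joint_torque': array([-1.0000e-03, -4.4099e+01, -1.7715e+01,  6.3000e-02,  5.3000e-02,
       -0.0000e+00]), 'position': array([0.149, 0.606, 0.239]), 'tool_rot': array([ 0.121,  0.993, -0.001, -0.   ]), 'ft_force': array([-0.48 ,  0.382,  0.113]), 'moment': array([-0.039, -0.028, -0.015]), 'grip_force': np.float64(0.0), 'grip_width': np.float64(0.087)}
```

View pics/top0.png

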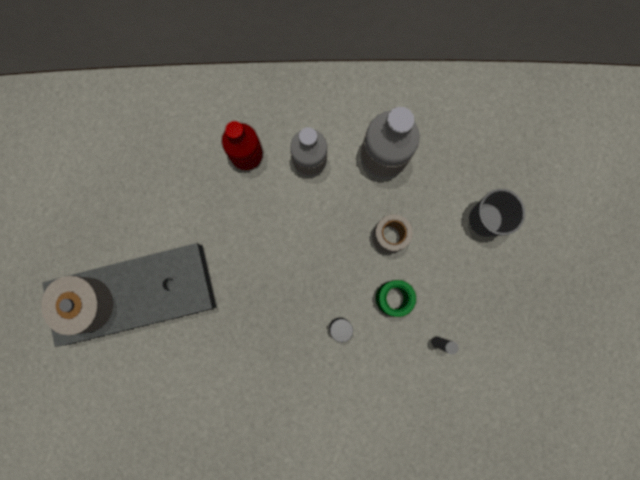

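View pics/side0.png

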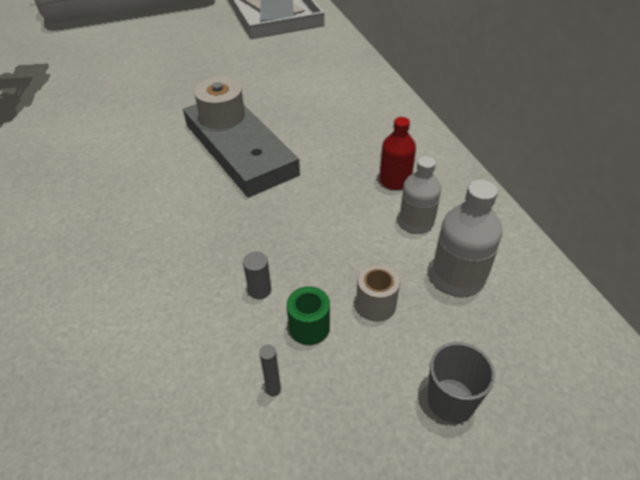

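Top view: the spindle's top is at (452,347), thin and tall. The roller at (341,330) is thick and short. The reel candidates are white (393,234) and green (396,298), and the white one is meant. The hole is at (168,284), with the fixed reel at (70,305). Bottles are red (242,147), small white (309,150) and large white (390,138); the small white one is the bystander. The cup is at (500,213). The side view agrees: spindle (270,370), white reel (378,292).

Run:
```python
from h import *
def ld(n): 
    z=np.load(n+'0.npz'); return {k:z[k] for k in z}
t,s=ld('top'),ld('side')
img=[]
for c,(u,v,r) in((t,(415,290,70)),(s,(320,320,100)),(t,(168,284,30))):
    img.append(cv2.resize(c['color'][v-r:v+r,u-r:u+r],(260,260),interpolation=cv2.INTER_CUBIC))
cv2.imwrite('pics/crop1.png',np.clip(np.hstack(img)*1.6,0,255).astype(np.uint8))
def fit(c,C,ctr,r,zlo,zhi,z):
    v,u=np.mgrid[0:480,0:640]
    m=(np.hypot(u-ctr[0],v-ctr[1])<r)&(C[...,2]>zlo)&(C[...,2]<zhi)
    m=m.astype(np.uint8); cs,_=cv2.findContours(m,cv2.RETR_EXTERNAL,cv2.CHAIN_APPROX_NONE)
    k=max(cs,key=cv2.contourArea); p=onplane(c,k.reshape(-1,2),z)
    (x,y),rad=cv2.minEnclosingCircle(p[:,:2].astype(np.float32)); q=p[:,:2]
    # algebraic circle
    A=np.c_[q,np.ones(len(q))];a=np.linalg.lstsq(A,(q**2).sum(1),rcond=None)[0];cc=a[:2]/2
    return cc.round(4),round(2000*float(np.sqrt(a[2]+cc@cc)),1),len(k)
Ct,Cs=cloud(t),cloud(s)
for nm,a,b,r,z in(('spindle',(450,346),(269,352),25,.095),('roller',(341,330),(257,261),25,.07),('reel',(393,234),(378,280),30,.06),('green',(396,298),(309,300),30,.06),('bottle',(309,150),(420,200),40,None),('cup',(500,213),(460,370),40,.08),('fixed',(70,305),(219,95),45,.1)):
    if z is None: continue
    for n,c,C,p in(('T',t,Ct,a),('S',s,Cs,b)):
        try: print(nm,n,fit(c,C,p,r,z-.012,z+.012,z))
        except Exception as e: print(nm,n,e)
# hole: dark blob on stand top
for n,c,p,r in(('T',t,(168,284),14),('S',s,(257,152),12)):
    g=cv2.cvtColor(c['color'],cv2.COLOR_BGR2GRAY).astype(float)
    v,u=np.mgrid[0:480,0:640]; near=np.hypot(u-p[0],v-p[1])<r
    bg=np.median(g[near]); m=(near&(g<bg*.75)).astype(np.uint8)
    cs,_=cv2.findContours(m,cv2.RETR_EXTERNAL,cv2.CHAIN_APPROX_NONE);k=max(cs,key=cv2.contourArea).reshape(-1,2)
    P=onplane(c,k,.04); print('hole',n,bg,k.mean(0),P.mean(0).round(4),np.ptp(P,0).round(4))
# stand top from depth
for n,C,c in(('T',Ct,t),('S',Cs,s)):
    g=c['color'].mean(2)
    m=((abs(C[...,2]-.04)<.008)&(g<95)&(C[...,1]>.05)).astype(np.uint8);m=cv2.morphologyEx(m,cv2.MORPH_OPEN,np.ones((5,5)))
    cs,_=cv2.findContours(m,cv2.RETR_EXTERNAL,cv2.CHAIN_APPROX_NONE);k=max(cs,key=cv2.contourArea).reshape(-1,2)
    P=onplane(c,k,.04)[:,:2].astype(np.float32);print('stand',n,cv2.minAreaRect(P),cv2.boxPoints(cv2.minAreaRect(P)).round(3).tolist())
```

```text
spindle T (array([ 0.4494, -0.2965]), 19.4, 38)
spindle S (array([ 0.4471, -0.3   ]), 23.0, 55)
roller T (array([ 0.4776, -0.1335]), 34.5, 64)
roller S (array([ 0.4753, -0.1379]), 39.9, 74)
reel T (array([ 0.6282, -0.2217]), 59.3, 106)
reel S (array([ 0.6264, -0.2256]), 63.2, 120)
green T (array([ 0.5243, -0.224 ]), 58.2, 105)
green S (array([ 0.5223, -0.2276]), 62.8, 122)
cup T (array([ 0.6557, -0.3922]), 75.4, 134)
cup S (array([ 0.6538, -0.395 ]), 77.0, 181)
fixed T (array([0.5232, 0.2774]), 90.9, 174)
fixed S (array([0.5214, 0.272 ]), 99.5, 118)
hole T 83.0 [166.47058824 283.35294118] [0.5553 0.147  0.04  ] [0.0195 0.0165 0.    ]
hole S 103.0 [256.2 151.8] [0.5547 0.1454 0.04  ] [0.0195 0.0192 0.    ]
stand T ((0.5438542366027832, 0.18631964921951294), (0.10967695713043213, 0.21138058602809906), 12.750619888305664) [[0.46700000762939453, 0.2770000100135803], [0.5139999985694885, 0.07100000232458115], [0.6209999918937683, 0.0949999988079071], [0.5740000009536743, 0.3019999861717224]]
stand S ((1.312907338142395, 0.108499675989151), (0.11518782377243042, 0.02606993168592453), 89.97491455078125) [[1.2999999523162842, 0.050999999046325684], [1.3259999752044678, 0.050999999046325684], [1.3259999752044678, 0.16599999368190765], [1.2999999523162842, 0.16599999368190765]]
```

View pics/crop1.png

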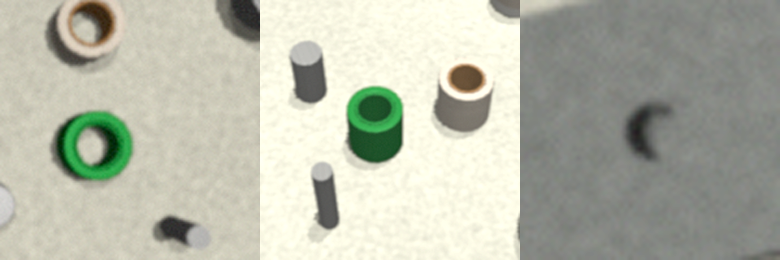

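The crop confirms the choices: the thin spindle, the thick roller, the white reel with a brown bore, and the hole as a crescent. Hole ≈ (0.554,0.142), consistent with the stand edges and the fixed reel 140 mm away. Spindle ≈ (0.449,-0.297). Moving over.

```bash
python3 -m pendant '[{"jaw":0.6,"linear":[-3.53,-1.77,0],"twist":0},{"jaw":0.6,"linear":[-3.53,-1.77,0],"twist":0},{"jaw":0.6,"linear":[-3.53,-1.77,0],"twist":0},{"jaw":0.6,"linear":[-3.53,-1.77,0],"twist":0},{"jaw":0.6,"linear":[-3.53,-1.77,0],"twist":0},{"jaw":0.6,"linear":[-3.53,-1.77,0],"twist":0},{"jaw":0.6,"linear":[-3.53,-1.77,0],"twist":0},{"jaw":0.6,"linear":[-3.53,-1.77,0],"twist":0},{"jaw":0.6,"linear":[-3.53,-1.77,0],"twist":0},{"jaw":0.6,"linear":[-3.53,-1.77,0],"twist":0}]' 5
python3 -m pendant '[{"jaw":0.6,"linear":[-0.97,-3.93,0],"twist":0},{"jaw":0.6,"linear":[-0.97,-3.93,0],"twist":0},{"jaw":0.6,"linear":[-0.97,-3.93,0],"twist":0},{"jaw":0.6,"linear":[-0.97,-3.93,0],"twist":0},{"jaw":0.6,"linear":[-0.97,-3.93,0],"twist":0},{"jaw":0.6,"linear":[-0.97,-3.93,0],"twist":0},{"jaw":0.6,"linear":[-0.97,-3.93,0],"twist":0},{"jaw":0.6,"linear":[-0.97,-3.93,0],"twist":0},{"jaw":0.6,"linear":[-0.97,-3.93,0],"twist":0},{"jaw":0.6,"linear":[-0.97,-3.93,0],"twist":0},{"jaw":0.6,"linear":[-0.97,-3.93,0],"twist":0},{"jaw":0.6,"linear":[-0.97,-3.93,0],"twist":0}]'
python3 -m pendant '[{"jaw":0.6,"linear":[-0.97,-3.93,0],"twist":0},{"jaw":0.6,"linear":[-0.97,-3.93,0],"twist":0},{"jaw":0.6,"linear":[-0.97,-3.93,0],"twist":0},{"jaw":0.6,"linear":[-0.97,-3.93,0],"twist":0},{"jaw":0.6,"linear":[0,0,0],"twist":0},{"jaw":0.6,"linear":[0,0,0],"twist":0},{"jaw":0.6,"linear":[0,0,0],"twist":0}]'
cat >> h.py <<'E'
from scipy.spatial.transform import Rotation as Ro
def go(x,y,z):
    o=robot.get_obs(); M=Ro.from_quat(o['tool_rot']).as_matrix()
    print('t',round(float(o['time']),2),'pos',np.round(o['position'],4),'q6',round(float(o['q'][5]),2),'F',np.round(o['ft_force'],1),'w',round(float(o['grip_width']),4),'xax',M[:,0].round(3),'zax',M[:,2].round(3))
    print('delta cm',(M.T@(np.array([x,y,z])-o['position'])*100).round(2))
E
python3 -c "
from h import *
go(.4494,-.2965,.053)"
```

```text
time: 0.93
position: [0.4509, 0.3488, 0.2392]
tool_rot: [0.121, 0.993, -0.0, -0.0]
ft_force: [1.1, 0.8, -0.3]
grip_width: 0.0525
grip_force: 0.0
time: 1.93
position: [0.4494, -0.1372, 0.2394]
tool_rot: [0.121, 0.993, 0.0, -0.0]
ft_force: [0.7, -0.7, 0.1]
grip_width: 0.052
grip_force: 0.0
time: 2.52
position: [0.4494, -0.2966, 0.2389]
tool_rot: [0.121, 0.993, 0.001, -0.001]
ft_force: [-0.6, 0.4, 0.1]
grip_width: 0.0521
grip_force: 0.0
t 2.52 pos [ 0.4494 -0.2966  0.2389] q6 -2.12 F [-0.6  0.4  0.1] w 0.0521 xax [-0.971  0.24   0.002] zax [-0.001  0.002 -1.   ]
delta cm [-0.04 -0.02 18.59]
```

```bash
python3 -m pendant '[{"jaw":0.6,"linear":[0,0,3.1],"twist":0},{"jaw":0.6,"linear":[0,0,3.1],"twist":0},{"jaw":0.6,"linear":[0,0,3.1],"twist":0},{"jaw":0.6,"linear":[0,0,3.1],"twist":0},{"jaw":0.6,"linear":[0,0,3.1],"twist":0},{"jaw":0.6,"linear":[0,0,3.1],"twist":0},{"jaw":0.4,"linear":[0,0,0],"twist":0},{"jaw":0,"linear":[0,0,0],"twist":0},{"jaw":0,"linear":[0,0,0],"twist":0},{"jaw":0,"linear":[0,0,0],"twist":0},{"jaw":0,"linear":[0,0,0],"twist":0},{"jaw":0,"linear":[0,0,0],"twist":0}]' 5
python3 -m pendant '[{"jaw":0,"linear":[0,0,0],"twist":0},{"jaw":0,"linear":[0,0,0],"twist":0},{"jaw":0.5,"linear":[0,0,0],"twist":0},{"jaw":0.5,"linear":[0,0,0],"twist":0},{"jaw":0.5,"linear":[0,0,0],"twist":0},{"jaw":0.5,"linear":[0,0,0],"twist":0},{"jaw":0.5,"linear":[0,0,0],"twist":2}]'
python3 -c "
from h import *
go(.4494,-.2965,.053)
c=shot('side');cv2.imwrite('pics/s1.png',c['color'][230:470,130:450].repeat(2,0).repeat(2,1))"
```

```text
time: 3.52
position: [0.4509, -0.2979, 0.0554]
tool_rot: [0.121, 0.993, -0.001, 0.001]
ft_force: [-0.1, -1.3, 0.2]
grip_width: 0.0196
grip_force: 0.9
time: 4.1
position: [0.4499, -0.2972, 0.0534]
tool_rot: [0.138, 0.99, 0.0, -0.0]
ft_force: [-0.7, -0.0, 0.9]
grip_width: 0.0408
grip_force: 0.0
t 4.1 pos [ 0.4499 -0.2972  0.0534] q6 -2.08 F [-0.7 -0.   0.9] w 0.0408 xax [-0.962  0.274  0.   ] zax [-0.  0. -1.]
delta cm [0.07 0.05 0.04]
```

View pics/s1.png

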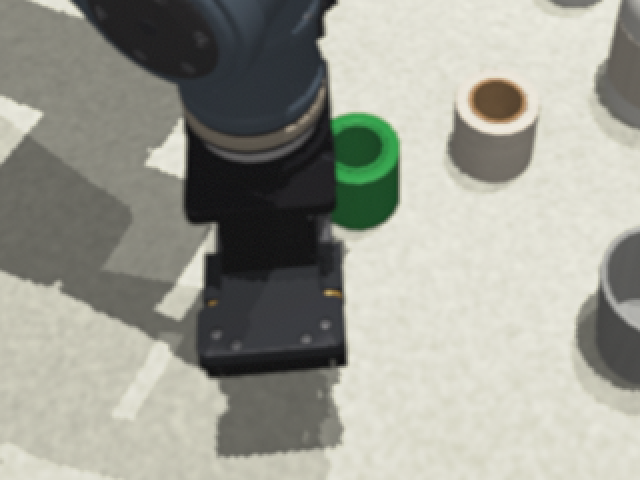

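The picture shows the gripper around the spindle, clear of the green ring and the reel. Next I turn 88° and grip again, so the spindle is centred on both axes.

```bash
python3 -m pendant '[{"jaw":0.5,"linear":[0,0,0],"twist":7.1},{"jaw":0.5,"linear":[0,0,0],"twist":7.1},{"jaw":0.5,"linear":[0,0,0],"twist":7.1},{"jaw":0.5,"linear":[0,0,0],"twist":7.1},{"jaw":0.5,"linear":[0,0,0],"twist":7.1},{"jaw":0.5,"linear":[0,0,0],"twist":7.1},{"jaw":0.5,"linear":[0,0,0],"twist":7.1},{"jaw":0.5,"linear":[0,0,0],"twist":7.1},{"jaw":0.5,"linear":[0,0,0],"twist":7.1},{"jaw":0.5,"linear":[0,0,0],"twist":7.1},{"jaw":0.5,"linear":[0,0,0],"twist":7.1},{"jaw":0.5,"linear":[0,0,0],"twist":7.1}]'
python3 -m pendant '[{"jaw":0.5,"linear":[0,0,0],"twist":2.8},{"jaw":0.5,"linear":[0,0,0],"twist":0},{"jaw":0,"linear":[0,0,0],"twist":0},{"jaw":0,"linear":[0,0,0],"twist":0},{"jaw":0,"linear":[0,0,0],"twist":0},{"jaw":0,"linear":[0,0,0],"twist":0},{"jaw":0,"linear":[0,0,0],"twist":0},{"jaw":0,"linear":[0,0,0],"twist":0}]' 5
python3 -m pendant '[{"jaw":0,"linear":[0,0,0],"twist":0},{"jaw":0,"linear":[0,0,0],"twist":0},{"jaw":0,"linear":[0,0,0],"twist":0}]' 50
python3 -c "
from h import *
go(.4494,-.2965,.2)"
```

```text
time: 5.15
position: [0.4499, -0.2971, 0.0533]
tool_rot: [0.774, 0.634, -0.0, -0.0]
ft_force: [0.3, 0.1, 0.1]
grip_width: 0.0435
grip_force: 0.0
time: 5.82
position: [0.4501, -0.2972, 0.0535]
tool_rot: [0.787, 0.617, -0.0, -0.0]
ft_force: [0.9, -0.2, -0.4]
grip_width: 0.0197
grip_force: 5.0
time: 6.07
position: [0.4501, -0.2972, 0.0535]
tool_rot: [0.787, 0.617, -0.0, -0.0]
ft_force: [-0.5, -0.8, -0.7]
grip_width: 0.019
grip_force: 50.0
t 6.07 pos [ 0.4501 -0.2972  0.0535] q6 -0.55 F [-0.5 -0.8 -0.7] w 0.019 xax [0.239 0.971 0.   ] zax [-0.  0. -1.]
delta cm [  0.05  -0.08 -14.65]
```

```bash
python3 -m pendant '[{"jaw":0,"linear":[0,0,-3],"twist":0},{"jaw":0,"linear":[0,0,-3],"twist":0},{"jaw":0,"linear":[0,0,-3],"twist":0},{"jaw":0,"linear":[0,0,-3],"twist":0}]'
python3 -m pendant '[{"jaw":0,"linear":[4.1,-0.04,0],"twist":0},{"jaw":0,"linear":[4.1,-0.04,0],"twist":0},{"jaw":0,"linear":[4.1,-0.04,0],"twist":0},{"jaw":0,"linear":[4.1,-0.04,0],"twist":0},{"jaw":0,"linear":[4.1,-0.04,0],"twist":0},{"jaw":0,"linear":[4.1,-0.04,0],"twist":0},{"jaw":0,"linear":[4.1,-0.04,0],"twist":0},{"jaw":0,"linear":[4.1,-0.04,0],"twist":0},{"jaw":0,"linear":[4.1,-0.04,0],"twist":0},{"jaw":0,"linear":[4.1,-0.04,0],"twist":0},{"jaw":0,"linear":[4.1,-0.04,0],"twist":0}]'
python3 -m pendant '[{"jaw":0,"linear":[0,0,2.3],"twist":0},{"jaw":0,"linear":[0,0,2.3],"twist":0},{"jaw":0,"linear":[0,0,0],"twist":0},{"jaw":0,"linear":[0,0,0],"twist":0},{"jaw":0,"linear":[0,0,0],"twist":0}]'
python3 - <<'E'
from h import *
go(.5547,.1413,.0955)
c=shot('side');g=cv2.resize(c['color'][60:220,160:360],(800,640),interpolation=cv2.INTER_CUBIC)[:600]
cv2.imwrite('pics/s2.png',np.clip(g*1.5,0,255).astype(np.uint8))
E
```

```text
time: 6.4
position: [0.4496, -0.2968, 0.1744]
tool_rot: [0.787, 0.617, -0.0, -0.001]
ft_force: [-0.3, -0.4, -0.2]
grip_width: 0.0188
grip_force: 50.0
time: 7.32
position: [0.5535, 0.1438, 0.1734]
tool_rot: [0.787, 0.617, -0.0, -0.0]
ft_force: [1.0, -1.1, -0.9]
grip_width: 0.0189
grip_force: 50.0
time: 7.73
position: [0.5541, 0.1413, 0.1281]
tool_rot: [0.787, 0.616, 0.0, 0.0]
ft_force: [0.2, -0.5, -0.6]
grip_width: 0.0192
grip_force: 50.0
t 7.73 pos [0.5541 0.1413 0.1281] q6 0.3 F [ 0.2 -0.5 -0.6] w 0.0192 xax [0.24  0.971 0.   ] zax [ 0.  0. -1.]
delta cm [0.01 0.05 3.26]
```

View pics/s2.png

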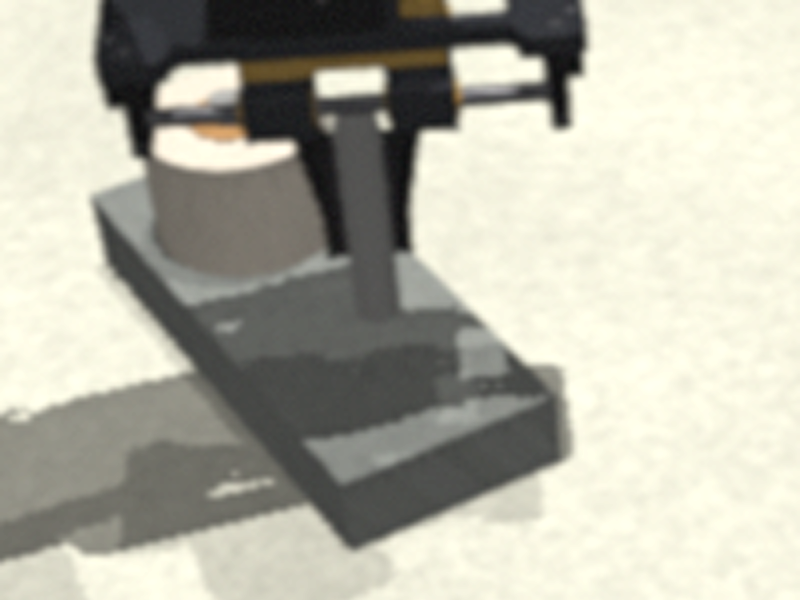

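The spindle is held upright with its foot about 35 mm over the stand, in line with the hole area. Lowering to the contact height.

```bash
python3 -m pendant '[{"jaw":0,"linear":[0,0.03,1.2],"twist":0},{"jaw":0,"linear":[0,0.02,1.2],"twist":0},{"jaw":0,"linear":[0,0,0.8],"twist":0},{"jaw":0,"linear":[0,0,0],"twist":0},{"jaw":0,"linear":[0,0,0.1],"twist":0},{"jaw":0,"linear":[0,0,0.1],"twist":0},{"jaw":0,"linear":[0,0,0.1],"twist":0},{"jaw":0,"linear":[0,0,0.1],"twist":0},{"jaw":0,"linear":[0,0,0],"twist":0}]'
python3 -c "
from h import *
go(.5547,.1413,.0905)"
```

```text
time: 8.53
position: [0.555, 0.1416, 0.0932]
tool_rot: [0.787, 0.617, 0.001, 0.001]
ft_force: [-0.6, -0.3, 5.4]
grip_width: 0.0195
grip_force: 50.0
t 8.53 pos [0.555  0.1416 0.0932] q6 0.3 F [-0.6 -0.3  5.4] w 0.0195 xax [0.239 0.971 0.   ] zax [ 0.002 -0.    -1.   ]
delta cm [-0.03 -0.03  0.27]
```

```bash
python3 -c "
from h import *
print(robot.get_obs()['moment'])"
python3 -m pendant '[{"jaw":0,"linear":[0.1,0,0],"twist":0},{"jaw":0,"linear":[0,0,0],"twist":0}]'
python3 -m pendant '[{"jaw":0,"linear":[0.1,0,0],"twist":0},{"jaw":0,"linear":[0,0,0],"twist":0}]'
python3 -c "
from h import *
print(robot.get_obs()['moment'])"
```

```text
[-0.23996509  0.35465708  0.01638721]
time: 8.7
position: [0.5551, 0.142, 0.0931]
tool_rot: [0.787, 0.617, 0.0, 0.001]
ft_force: [-1.3, -2.3, 4.8]
grip_width: 0.0189
grip_force: 50.0
time: 8.87
position: [0.5555, 0.1432, 0.0927]
tool_rot: [0.787, 0.617, 0.001, 0.001]
ft_force: [-0.5, -1.9, 2.6]
grip_width: 0.0189
grip_force: 50.0
[-0.46280468  0.05220959 -0.04636164]
```

```bash
python3 -m pendant '[{"jaw":0,"linear":[0,0,0.1],"twist":0},{"jaw":0,"linear":[0,0,0],"twist":0}]'
python3 -m pendant '[{"jaw":0,"linear":[0,-0.1,0],"twist":0},{"jaw":0,"linear":[0,0,0],"twist":0}]'
python3 -c "
from h import *
print(robot.get_obs()['moment'])"
```

```text
time: 9.03
position: [0.5547, 0.1437, 0.0905]
tool_rot: [0.787, 0.617, 0.0, -0.0]
ft_force: [-0.5, 0.0, -1.2]
grip_width: 0.0195
grip_force: 50.0
time: 9.2
position: [0.5541, 0.144, 0.0903]
tool_rot: [0.787, 0.617, 0.0, 0.0]
ft_force: [1.8, 1.1, -0.8]
grip_width: 0.0188
grip_force: 50.0
[-0.00658914 -0.13969682 -0.01867084]
```

It dropped into the mouth. I ease back sideways and go down.

```bash
python3 -m pendant '[{"jaw":0,"linear":[0,0.06,0],"twist":0},{"jaw":0,"linear":[0,0,0.1],"twist":0},{"jaw":0,"linear":[0,0,0.1],"twist":0},{"jaw":0,"linear":[0,0,0.1],"twist":0},{"jaw":0,"linear":[0,0,0.1],"twist":0},{"jaw":0,"linear":[0,0,0],"twist":0}]'
python3 -m pendant '[{"jaw":0,"linear":[0,0,0.15],"twist":0},{"jaw":0,"linear":[0,0,0.15],"twist":0},{"jaw":0,"linear":[0,0,0],"twist":0}]'
```

```text
time: 9.7
position: [0.5546, 0.1438, 0.0864]
tool_rot: [0.787, 0.617, 0.0, -0.0]
ft_force: [0.6, 1.9, -1.5]
grip_width: 0.0189
grip_force: 50.0
time: 9.95
position: [0.5545, 0.1438, 0.0833]
tool_rot: [0.787, 0.617, 0.0, -0.0]
ft_force: [0.7, 2.8, -2.0]
grip_width: 0.019
grip_force: 50.0
```

```bash
python3 -m pendant '[{"jaw":0,"linear":[0.06,0,0],"twist":0},{"jaw":0,"linear":[0,0,0.2],"twist":0},{"jaw":0,"linear":[0,0,0.2],"twist":0},{"jaw":0,"linear":[0,0,0.1],"twist":0},{"jaw":0,"linear":[0,0,0],"twist":0}]'
python3 -m pendant '[{"jaw":0,"linear":[0,0,0.15],"twist":0},{"jaw":0,"linear":[0,0,0.15],"twist":0},{"jaw":0,"linear":[0,0,0],"twist":0}]' 60
```

```text
time: 10.37
position: [0.5551, 0.1439, 0.079]
tool_rot: [0.787, 0.617, 0.0, 0.001]
ft_force: [1.2, -0.3, 2.7]
grip_width: 0.0189
grip_force: 50.0
time: 10.62
position: [0.5547, 0.144, 0.0755]
tool_rot: [0.787, 0.617, 0.0, 0.0]
ft_force: [2.5, 0.6, -5.6]
grip_width: 0.0191
grip_force: 60.0
```

```bash
python3 -m pendant '[{"jaw":0,"linear":[0,0,0.15],"twist":0},{"jaw":0,"linear":[0,0,0.15],"twist":0},{"jaw":0,"linear":[0,0,0],"twist":0}]'
```

```text
time: 10.87
position: [0.5547, 0.144, 0.0722]
tool_rot: [0.787, 0.617, 0.0, 0.0]
ft_force: [1.1, -1.1, 2.9]
grip_width: 0.019
grip_force: 60.0
```

```bash
python3 -m pendant '[{"jaw":0,"linear":[0,0,0.15],"twist":0},{"jaw":0,"linear":[0,0,0.15],"twist":0},{"jaw":0,"linear":[0,0,0],"twist":0}]'
python3 -m pendant '[{"jaw":0,"linear":[0,0,0.2],"twist":0},{"jaw":0,"linear":[0,0,0.2],"twist":0},{"jaw":0,"linear":[0,0,0],"twist":0}]'
```

```text
time: 11.12
position: [0.5547, 0.1441, 0.0692]
tool_rot: [0.787, 0.617, 0.0, 0.0]
ft_force: [2.3, -1.0, 2.1]
grip_width: 0.019
grip_force: 60.0
time: 11.37
position: [0.5549, 0.1442, 0.0684]
tool_rot: [0.787, 0.617, 0.0, 0.0]
ft_force: [-3.3, -2.5, 16.0]
grip_width: 0.0191
grip_force: 60.0
```

It has stopped hard at the predicted depth (0.0684, expected 0.0685). A bit more push, then release and raise.

```bash
python3 -m pendant '[{"jaw":0,"linear":[0,0,0.1],"twist":0},{"jaw":0,"linear":[0,0,0],"twist":0},{"jaw":0,"linear":[0,0,-0.4],"twist":0},{"jaw":0.6,"linear":[0,0,0],"twist":0},{"jaw":0.6,"linear":[0,0,0],"twist":0},{"jaw":0.6,"linear":[0,0,0],"twist":0},{"jaw":0.6,"linear":[0,0,0],"twist":0},{"jaw":0.6,"linear":[0,0,0],"twist":0}]'
python3 -m pendant '[{"jaw":1,"linear":[0,0,-3],"twist":0},{"jaw":1,"linear":[0,0,-4],"twist":0},{"jaw":1,"linear":[0,0,-4],"twist":0},{"jaw":1,"linear":[0,0,-4],"twist":0},{"jaw":1,"linear":[0,0,-2],"twist":0},{"jaw":1,"linear":[0,0,0],"twist":0},{"jaw":1,"linear":[0,0,0],"twist":0}]'
python3 -c "
from h import *
go(.6285,-.2225,.24)"
```

```text
time: 12.03
position: [0.5538, 0.1442, 0.0677]
tool_rot: [0.787, 0.617, -0.001, -0.001]
ft_force: [-0.4, -0.0, 0.2]
grip_width: 0.0443
grip_force: 0.0
time: 12.62
position: [0.5548, 0.1443, 0.2395]
tool_rot: [0.787, 0.617, 0.001, 0.001]
ft_force: [-0.1, -0.1, -0.8]
grip_width: 0.0852
grip_force: 0.0
t 12.62 pos [0.5548 0.1443 0.2395] q6 0.3 F [-0.1 -0.1 -0.8] w 0.0852 xax [0.239 0.971 0.001] zax [ 0.002  0.    -1.   ]
delta cm [-33.85  15.93  -0.04]
```

```bash
python3 -m pendant '[{"jaw":1,"linear":[-3.39,1.6,0],"twist":0},{"jaw":1,"linear":[-3.39,1.6,0],"twist":0},{"jaw":1,"linear":[-3.39,1.6,0],"twist":0},{"jaw":1,"linear":[-3.39,1.6,0],"twist":0},{"jaw":1,"linear":[-3.39,1.6,0],"twist":0},{"jaw":1,"linear":[-3.39,1.6,0],"twist":0},{"jaw":1,"linear":[-3.39,1.6,0],"twist":0},{"jaw":1,"linear":[-3.39,1.6,0],"twist":0},{"jaw":1,"linear":[-3.39,1.6,0],"twist":0},{"jaw":1,"linear":[-3.39,1.6,0],"twist":0}]'
python3 -m pendant '[{"jaw":1,"linear":[0,0,0],"twist":-7.1},{"jaw":1,"linear":[0,0,0],"twist":-7.1},{"jaw":1,"linear":[0,0,0],"twist":-7.1},{"jaw":1,"linear":[0,0,0],"twist":-7.1},{"jaw":1,"linear":[0,0,0],"twist":-7.1},{"jaw":1,"linear":[0,0,0],"twist":-7.1},{"jaw":1,"linear":[0,0,0],"twist":-7.1},{"jaw":1,"linear":[0,0,0],"twist":-7.1},{"jaw":1,"linear":[0,0,0],"twist":-7.1},{"jaw":1,"linear":[0,0,0],"twist":-7.1},{"jaw":1,"linear":[0,0,0],"twist":-7.1},{"jaw":1,"linear":[0,0,0],"twist":-7.1}]'
python3 -m pendant '[{"jaw":1,"linear":[0,0,0],"twist":-4.8},{"jaw":1,"linear":[0,0,0],"twist":0},{"jaw":1,"linear":[0,0,0],"twist":0}]'
python3 - <<'E'
from h import *
go(.6287,-.2222,.034)
c=shot('side');a=c['color'][60:200,170:330];b=c['color'][150:440,290:520]
f=lambda i:cv2.resize(i,(400,int(400*i.shape[0]/i.shape[1])),interpolation=cv2.INTER_CUBIC)
a,b=f(a),f(b);g=np.zeros((600,800,3),np.uint8);g[:a.shape[0],:400]=a[:600];g[:b.shape[0],400:]=b[:600]
cv2.imwrite('pics/s3.png',np.clip(g*1.4,0,255).astype(np.uint8))
E
```

```text
time: 13.45
position: [0.6273, -0.2244, 0.2351]
tool_rot: [0.787, 0.617, -0.001, -0.003]
ft_force: [0.7, -0.0, 0.8]
grip_width: 0.087
grip_force: 0.0
time: 14.45
position: [0.6272, -0.2225, 0.235]
tool_rot: [0.159, 0.987, 0.001, -0.003]
ft_force: [-0.2, 1.0, -0.4]
grip_width: 0.0867
grip_force: 0.0
time: 14.7
position: [0.6276, -0.2227, 0.2359]
tool_rot: [0.122, 0.993, 0.001, -0.002]
ft_force: [-0.5, -0.6, 0.3]
grip_width: 0.0871
grip_force: 0.0
t 14.7 pos [ 0.6276 -0.2227  0.2359] q6 -1.84 F [-0.5 -0.6  0.3] w 0.0871 xax [-0.97   0.242  0.005] zax [-0.004  0.002 -1.   ]
delta cm [-0.19  0.05 20.19]
```

View pics/s3.png

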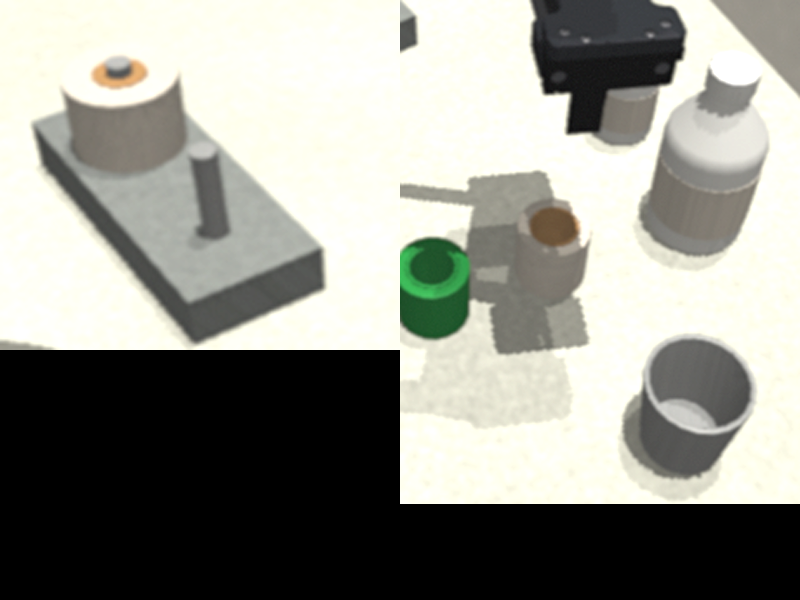

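The spindle stands upright and home in the stand, about as high out of it as its fixed neighbour's. The gripper is over the white reel and clear of the bottle, cup and green ring. Descending to grip.

```bash
python3 -m pendant '[{"jaw":1,"linear":[-0.1,0.05,3.4],"twist":0},{"jaw":1,"linear":[-0.1,0,3.4],"twist":0},{"jaw":1,"linear":[0,0,3.4],"twist":0},{"jaw":1,"linear":[0,0,3.4],"twist":0},{"jaw":1,"linear":[0,0,3.4],"twist":0},{"jaw":1,"linear":[0,0,2.8],"twist":0},{"jaw":1,"linear":[0,0,0.3],"twist":0},{"jaw":0.5,"linear":[0,0,0],"twist":0},{"jaw":0.5,"linear":[0,0,0],"twist":0},{"jaw":0.5,"linear":[0,0,0],"twist":0},{"jaw":0.5,"linear":[0,0,0],"twist":0},{"jaw":0.5,"linear":[0,0,0],"twist":0}]' 6
python3 -m pendant '[{"jaw":0.5,"linear":[0,0,0],"twist":0},{"jaw":0.5,"linear":[0,0,0],"twist":0},{"jaw":0.5,"linear":[0,0,0],"twist":0}]' 20
python3 -c "
from h import *
go(.5548,.1443,.19)"
```

```text
time: 15.75
position: [0.6319, -0.2238, 0.0397]
tool_rot: [0.121, 0.993, -0.001, 0.002]
ft_force: [0.4, 1.6, 1.2]
grip_width: 0.0613
grip_force: 0.6
time: 16.0
position: [0.6319, -0.2238, 0.0396]
tool_rot: [0.121, 0.993, -0.001, 0.002]
ft_force: [-1.0, 0.7, 6.4]
grip_width: 0.0601
grip_force: 20.0
t 16.0 pos [ 0.6319 -0.2238  0.0396] q6 -1.84 F [-1.   0.7  6.4] w 0.0601 xax [-0.971  0.24  -0.003] zax [ 0.003 -0.001 -1.   ]
delta cm [ 16.26  33.87 -15.11]
```

```bash
python3 -m pendant '[{"jaw":0.5,"linear":[0,0,-1],"twist":0},{"jaw":0.5,"linear":[0,0,-2],"twist":0},{"jaw":0.5,"linear":[0,0,-3],"twist":0},{"jaw":0.5,"linear":[0,0,-3],"twist":0},{"jaw":0.5,"linear":[0,0,-3],"twist":0},{"jaw":0.5,"linear":[0,0,-2],"twist":0},{"jaw":0.5,"linear":[0,0,-1],"twist":0}]'
python3 -m pendant '[{"jaw":0.5,"linear":[0.8,1.7,0],"twist":0},{"jaw":0.5,"linear":[1.6,3.4,0],"twist":0},{"jaw":0.5,"linear":[1.6,3.4,0],"twist":0},{"jaw":0.5,"linear":[1.6,3.4,0],"twist":0},{"jaw":0.5,"linear":[1.6,3.4,0],"twist":0},{"jaw":0.5,"linear":[1.6,3.4,0],"twist":0},{"jaw":0.5,"linear":[1.6,3.4,0],"twist":0},{"jaw":0.5,"linear":[1.6,3.4,0],"twist":0},{"jaw":0.5,"linear":[1.6,3.4,0],"twist":0},{"jaw":0.5,"linear":[1.6,3.4,0],"twist":0},{"jaw":0.5,"linear":[0.8,1.7,0],"twist":0},{"jaw":0.5,"linear":[0,0,0],"twist":0}]'
python3 -m pendant '[{"jaw":0.5,"linear":[0,0,0],"twist":0},{"jaw":0.5,"linear":[0,0,0],"twist":0},{"jaw":0.5,"linear":[0,0,0],"twist":0}]'
python3 - <<'E'
from h import *
go(.5548,.1443,.0796)
c=shot('side');g=cv2.resize(c['color'][30:180,160:360],(800,600),interpolation=cv2.INTER_CUBIC)
cv2.imwrite('pics/s4.png',np.clip(g*1.5,0,255).astype(np.uint8))
E
```

```text
time: 16.58
position: [0.632, -0.2239, 0.1917]
tool_rot: [0.121, 0.993, -0.001, 0.003]
ft_force: [0.9, -0.4, -1.5]
grip_width: 0.0599
grip_force: 20.0
time: 17.58
position: [0.5542, 0.1493, 0.1868]
tool_rot: [0.118, 0.993, 0.0, -0.002]
ft_force: [0.4, 0.1, -0.9]
grip_width: 0.0601
grip_force: 20.0
time: 17.83
position: [0.5571, 0.1439, 0.1873]
tool_rot: [0.121, 0.993, -0.0, -0.0]
ft_force: [-0.3, -0.9, -1.4]
grip_width: 0.0597
grip_force: 20.0
t 17.83 pos [0.5571 0.1439 0.1873] q6 -1.27 F [-0.3 -0.9 -1.4] w 0.0597 xax [-0.971  0.241  0.   ] zax [-0. -0. -1.]
delta cm [ 2.300e-01 -1.000e-02  1.077e+01]
```

View pics/s4.png

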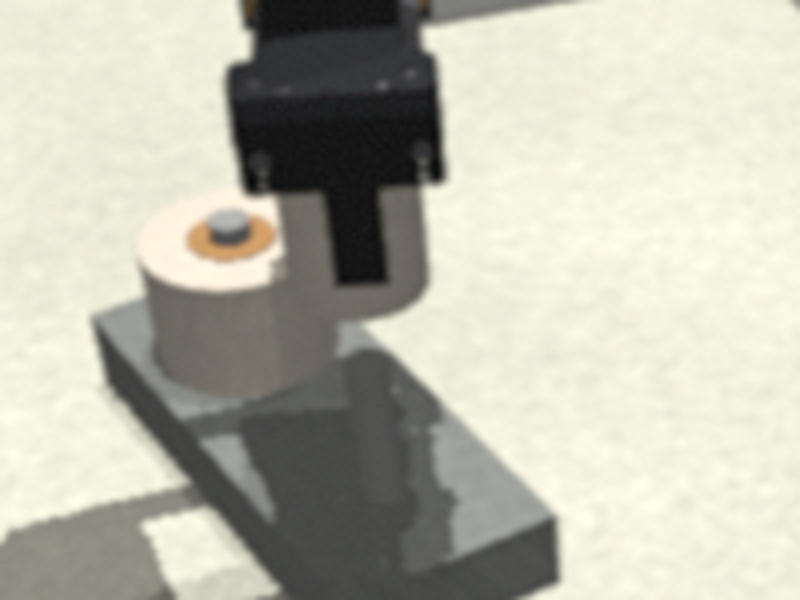

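The reel is held level above the spindle: reel at x 280–425 px, pin top at (368,355) px. Lowering.

```bash
python3 -m pendant '[{"jaw":0.5,"linear":[0,0,1],"twist":0},{"jaw":0.5,"linear":[0,0,1],"twist":0},{"jaw":0.5,"linear":[0,0,1],"twist":0},{"jaw":0.5,"linear":[0,0,1],"twist":0},{"jaw":0.5,"linear":[0,0,1],"twist":0},{"jaw":0.5,"linear":[0,0,0],"twist":0}]'
python3 -m pendant '[{"jaw":0.5,"linear":[0,0,1],"twist":0},{"jaw":0.5,"linear":[0,0,1],"twist":0},{"jaw":0.5,"linear":[0,0,1],"twist":0},{"jaw":0.5,"linear":[0,0,1],"twist":0},{"jaw":0.5,"linear":[0,0,0.8],"twist":0},{"jaw":0.5,"linear":[0,0,0],"twist":0},{"jaw":0.5,"linear":[0,0,0],"twist":0}]'
```

```text
time: 18.38
position: [0.555, 0.1449, 0.1346]
tool_rot: [0.121, 0.993, -0.001, -0.003]
ft_force: [-0.2, -0.1, -2.2]
grip_width: 0.0602
grip_force: 20.0
time: 18.97
position: [0.5564, 0.1452, 0.0888]
tool_rot: [0.121, 0.993, -0.0, -0.001]
ft_force: [-0.3, 0.0, -0.6]
grip_width: 0.0603
grip_force: 20.0
```

```bash
python3 -m pendant '[{"jaw":0.5,"linear":[0,0,0.2],"twist":0},{"jaw":0.5,"linear":[0,0,0.2],"twist":0},{"jaw":0.5,"linear":[0,0,0.2],"twist":0},{"jaw":0.5,"linear":[0,0,0.1],"twist":0},{"jaw":0.5,"linear":[0,0,0],"twist":0},{"jaw":0.5,"linear":[0,0,0],"twist":0}]'
python3 -m pendant '[{"jaw":0.5,"linear":[0,0,0.1],"twist":0},{"jaw":0.5,"linear":[0,0,0.1],"twist":0},{"jaw":0.5,"linear":[0,0,0],"twist":0}]'
```

```text
time: 19.47
position: [0.5569, 0.1452, 0.0826]
tool_rot: [0.121, 0.993, 0.0, 0.0]
ft_force: [1.0, -0.9, -1.5]
grip_width: 0.0601
grip_force: 20.0
time: 19.72
position: [0.5567, 0.1452, 0.0804]
tool_rot: [0.121, 0.993, -0.0, -0.0]
ft_force: [0.0, -0.9, -1.6]
grip_width: 0.0605
grip_force: 20.0
```

```bash
python3 -m pendant '[{"jaw":0.5,"linear":[0,0,0.1],"twist":0},{"jaw":0.5,"linear":[0,0,0.1],"twist":0},{"jaw":0.5,"linear":[0,0,0],"twist":0}]'
python3 -m pendant '[{"jaw":0.5,"linear":[0,0,0.1],"twist":0},{"jaw":0.5,"linear":[0,0,0],"twist":0}]'
```

```text
time: 19.97
position: [0.5568, 0.1452, 0.0796]
tool_rot: [0.121, 0.993, -0.0, 0.0]
ft_force: [-1.3, 0.3, 6.2]
grip_width: 0.0602
grip_force: 20.0
time: 20.13
position: [0.5569, 0.1452, 0.0796]
tool_rot: [0.121, 0.993, -0.0, 0.0]
ft_force: [-3.3, -0.1, 11.4]
grip_width: 0.0599
grip_force: 20.0
```

Seated at the expected height (0.0796). Backing off the preload, opening and raising.

```bash
python3 -m pendant '[{"jaw":0.5,"linear":[0,0,-0.2],"twist":0},{"jaw":0.5,"linear":[0,0,0],"twist":0},{"jaw":0.8,"linear":[0,0,0],"twist":0},{"jaw":0.95,"linear":[0,0,0],"twist":0},{"jaw":0.95,"linear":[0,0,0],"twist":0},{"jaw":0.95,"linear":[0,0,0],"twist":0},{"jaw":0.95,"linear":[0,0,0],"twist":0},{"jaw":0.95,"linear":[0,0,0],"twist":0}]'
python3 -m pendant '[{"jaw":0.95,"linear":[0,0,-1],"twist":0},{"jaw":0.95,"linear":[0,0,-3],"twist":0},{"jaw":0.95,"linear":[0,0,-4],"twist":0},{"jaw":0.95,"linear":[0,0,-4],"twist":0},{"jaw":0.95,"linear":[0,0,-3],"twist":0},{"jaw":0.95,"linear":[-3,0,0],"twist":0},{"jaw":0.95,"linear":[-4,0,0],"twist":0},{"jaw":0.95,"linear":[-4,0,0],"twist":0},{"jaw":0.95,"linear":[-4,0,0],"twist":0},{"jaw":0.95,"linear":[0,0,0],"twist":0},{"jaw":0.95,"linear":[0,0,0],"twist":0}]'
python3 - <<'E'
from h import *
t=shot('top');s=shot('side');C=cloud(t)
v,u=np.mgrid[0:480,0:640]
P=C[(C[...,2]>.088)&(C[...,2]<.118)&(abs(C[...,0]-.555)<.05)&(abs(C[...,1]-.143)<.05)]
print(len(P),np.median(P,0),P.min(0),P.max(0))
a=cv2.resize(t['color'][215:355,90:250],(400,350));b=cv2.resize(s['color'][50:225,150:350],(400,350))
cv2.imwrite('pics/end.png',np.clip(np.hstack([a,b])*1.4,0,255).astype(np.uint8))
E
```

```text
time: 20.8
position: [0.5568, 0.1451, 0.0794]
tool_rot: [0.121, 0.993, -0.0, -0.0]
ft_force: [-0.3, -0.3, -0.0]
grip_width: 0.0819
grip_force: 0.0
time: 21.72
position: [0.7039, 0.1082, 0.2292]
tool_rot: [0.121, 0.993, 0.0, 0.0]
ft_force: [-0.6, -0.2, 0.1]
grip_width: 0.0825
grip_force: 0.0
1148 [0.55391684 0.1422166  0.09962452] [0.52579948 0.11504081 0.08804517] [0.58483047 0.17523782 0.11346171]
```

View pics/end.png

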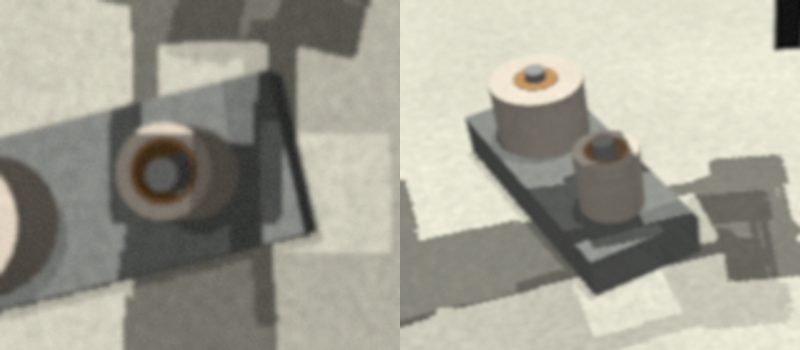

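The reel sits flat, its top at about 0.0996 m (0.100 expected), with the spindle well centred in its bore at (162,172) px, and the gripper is clear. Handing in.

```bash
python3 -c "
from rig import robot
print(robot.hand_in())"
```

```text
the job is handed in; nothing more can be done
None
```

The spindle is pressed home in the hole, the reel sits flat around it, and I handed the job in at about 22 s; no verdict came back, and I did not re-measure the roller, bottle and cup at the end.

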